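Lamp column sections onto their feet

ROBOT

A 6-joint arm with a two-finger parallel gripper is mounted at the origin on the work surface. World frame = base frame: x ahead of the robot, y to its left, z up, the work surface at z = 0. Lengths are in m, angles in rad, forces in N, time in s.
With the tool pointing down it reaches from about 0.375 to 0.9 m from the base axis. Payload 3.1 kg.
Tool frame: the origin (TCP) lies midway between the tips of the shut fingers; the grasp point (between the pads) lies 19 mm behind it (robot.grip_depth is the distance from the TCP to the grasp point, in m); z points along the fingers, y is the direction in which the jaws open and shut (so a half turn about z gives the same grasp; the last joint's range is limited). The gripper opens to 85 mm and grips with 20 to 120 N. Pads are 22 mm wide; open, the fingers measure 114 mm over their backs; the gripper's body (76 mm by 85 mm) begins 54 mm behind the grasp point. The pads swing forward as they close: fully open they stand 13 mm farther back than shut.
Start: joints at [1.141, 0.527, 1.433, -0, 1.181, -0.178], TCP at [0.155, 0.605, 0.231] pointing down, gripper open.
Joint ranges: [-3.08, 3.08], [-0.75, 2.2], [0.22, 2.44], [-1.43, 4.57], [0, 2.65], [-2.85, 2.85]. Speed limits (rad/s): [2.79, 2.79, 3.14, 3.14, 3.14, 3.14].

INTERFACE

Orientations are given as [roll, pitch, yaw] about the fixed x, y, z axes, in that order (R = Rz(yaw) Ry(pitch) Rx(roll)).
In Python, from cell import robot gives the robot as it stands. The module is installed in compiled form; this text tells all that it offers.
- The arm moves only by the tool jog_arm, never from a script. Its argument "increments" is a list of rows, each an object with "delta_pos": the shift along the tool's x, y, z each as a share of 0.25 m, from -1 to 1, a list of three; "delta_rot": the turn, a rotation vector about the tool's x, y, z each as a share of 30 degrees, from -1 to 1, a list of three; "claw": the opening, from 0 (shut) to 1 (fully open). In form: [{"delta_pos": [tx, ty, tz], "delta_rot": [ax, ay, az], "claw": claw}, ...]. A call has exactly 5 rows; each row shifts and turns the pose as measured when the row begins, along the tool's axes as they then stand; what a row does not reach is not made up. A row lasts 1/8 s, in which the tool goes at most 62.5 mm and 10.7 degrees, less where a joint would pass 70% of its speed; a pose out of reach is approached as far as the arm can. A call with a number of a shift or a turn outside -1 to 1 is refused whole. A call with a gripper value outside its range is refused whole. The fingers move at their own pace and stop on an object; the grip force is fixed at half the most. Time passes only in rows, so rows that do not move let the fingers close, or fill a call up. It gives the time, the measured TCP pose, the force and the opening at its end, in the units of the state.
- robot.observe(): the state, without advancing time (a new reading comes with each control period).
- robot.snapshot(name): name is "side" or "top" or "wrist"; returns a dict with "frame" (420x560x3 uint8, red, green, blue), "fx", "fy", "cx", "cy" (pixels), "k1" (the pictures are not rectified: a ray, as slopes to the right and down, at radius r is drawn at 1 + k1 r^2 times it, then the intrinsics apply), "R" (3x3) and "t" (3): a world point X has camera coordinates R X + t; the wrist camera has in their place "mount" (4x4, takes a point from camera to tool coordinates, whose origin is the TCP and whose axes are the flange's). Camera axes: x right, y down, z forward; pixel columns grow to the right and rows downward; lengths in m; the calibration is good to about 2 mm. A picture is of the moment at which its call begins: read the wrist's pose just before it. There is no depth.
- robot.finish_job(): hands the job in, once; it reports no verdict.
The state is a dict: "time": time; "joint_positions": joint angles; "dq": joint speeds; "joint_efforts": joint torques, N m; "tcp_pos": TCP position; "orientation": TCP orientation; "force": force on the tool from outside, world axes, zero at the start; "torque": the same for the moment, N m; "finger_gap": finger opening in m.
Only numpy, scipy, OpenCV 4.12 (cv2) and the standard library are available. Lean on these libraries where they do the work, as an engineer would, in place of code of your own. Each camera call takes 0.05 s, during which the arm holds its last target. There are 200 camera calls.

TASK

Move the row of four alabaster lamp column sections from the peg rack onto the row of lamp feet on the assembly board, so that the columns end up in the same order as the feet: each section on the foot of its own finish (brass, black, red, blue). Set each one down gently, upright and centred over the foot's boss so that it stands flat on the foot, and let go; they are stone, so do not drop or knock them, and leave the finial and the screwdriver where they are.

Things in the scene. Friction and masses are not known exactly. Their poses are not given: they have to be found in the camera images.
- col_brass_mid (a point): Centre (half-way up) of the column section with brass (gold-coloured) end collars: a white alabaster tube, 80 high, 56 outer diameter (collars 58), bore 39, about 300 g; z up along the tube, both ends alike, yaw free. The top rim shows the finish. It starts over a peg (22 diameter, 45 high) of the wooden peg rack, its underside 20 above the table; neighbours 95 apart in a row roughly along world y.
- col_black_mid (a point): Centre (half-way up) of the column section with black end collars: a white alabaster tube, 80 high, 56 outer diameter (collars 58), bore 39, about 300 g; z up along the tube, both ends alike, yaw free. The top rim shows the finish. It starts over a peg (22 diameter, 45 high) of the wooden peg rack, its underside 20 above the table; neighbours 95 apart in a row roughly along world y.
- col_red_mid (a point): Centre (half-way up) of the column section with red end collars: a white alabaster tube, 80 high, 56 outer diameter (collars 58), bore 39, about 300 g; z up along the tube, both ends alike, yaw free. The top rim shows the finish. It starts over a peg (22 diameter, 45 high) of the wooden peg rack, its underside 20 above the table; neighbours 95 apart in a row roughly along world y.
- col_blue_mid (a point): Centre (half-way up) of the column section with blue end collars: a white alabaster tube, 80 high, 56 outer diameter (collars 58), bore 39, about 300 g; z up along the tube, both ends alike, yaw free. The top rim shows the finish. It starts over a peg (22 diameter, 45 high) of the wooden peg rack, its underside 20 above the table; neighbours 95 apart in a row roughly along world y.
- foot_brass: The brass (gold-coloured) lamp foot: a square plate 80 x 80 x 12 fixed on the assembly board, feet 95 apart in a row along their y. Origin: centre of its underside, 15 above the table; z up. A section stands on its top face (12 above the origin) round a steel boss (26 diameter, 6 high) with a thin brass nipple, tip 36 above the origin. A seated section's centre is 52 above the origin.
- foot_black: The black lamp foot: a square plate 80 x 80 x 12 fixed on the assembly board, feet 95 apart in a row along their y. Origin: centre of its underside, 15 above the table; z up. A section stands on its top face (12 above the origin) round a steel boss (26 diameter, 6 high) with a thin brass nipple, tip 36 above the origin. A seated section's centre is 52 above the origin.
- foot_red: The red lamp foot: a square plate 80 x 80 x 12 fixed on the assembly board, feet 95 apart in a row along their y. Origin: centre of its underside, 15 above the table; z up. A section stands on its top face (12 above the origin) round a steel boss (26 diameter, 6 high) with a thin brass nipple, tip 36 above the origin. A seated section's centre is 52 above the origin.
- foot_blue: The blue lamp foot: a square plate 80 x 80 x 12 fixed on the assembly board, feet 95 apart in a row along their y. Origin: centre of its underside, 15 above the table; z up. A section stands on its top face (12 above the origin) round a steel boss (26 diameter, 6 high) with a thin brass nipple, tip 36 above the origin. A seated section's centre is 52 above the origin.
- finial_mid (a point): Centre of a small brass finial standing upright on the bench beside the work, 51 high, 31 across; z up. To be left alone.
- driver: A screwdriver with an orange handle, 200 long, lying on the bench beside the work; its x axis runs along it towards the tip. To be left alone.

How it is judged:
By the outcome, as a careful person would: the job done as asked, in the order asked, and still so for the second after the job is handed in, with the robot touching nothing.
It also fails if it takes over 102 s, if anything falls off the work surface, if the arm or the gripper's body presses on something with over 40 N, if the wrist force passes 120 N, or if a joint passes its speed limit or range.

## Working session

There is one attempt and no reset: what is moved stays moved. The work goes in short steps, Python scripts to look and compute and a tool call to move; the robot and the scene stay as the last step left them, time stands still between calls to the robot, and variables do not carry over. Pictures are saved under pics/ and viewed, about 12 in all and at most 16, crops included, and the job is handed in when it is done.

Besides the shell and the picture viewer there is one more tool, called after "Emit:" as name(argument=value, ...) on one line, values as JSON. jog_arm: Moves the arm, as the interface text tells. Its arguments: {"type":"object","properties":{"increments":{"type":"array"}},"required":["increments"]}

```bash
mkdir -p pics && cat > h.py <<'E'
import numpy as np, cv2
from cell import robot
from scipy.spatial.transform import Rotation as Ro
def snap(n,f):
    s=robot.observe(); c=robot.snapshot(n); cv2.imwrite(f'pics/{f}.png',c['frame'][...,::-1])
    if 'mount' in c:
        T=np.eye(4);T[:3,:3]=Ro.from_euler('xyz',s['orientation']).as_matrix();T[:3,3]=s['tcp_pos']
        W=T@np.array(c['mount']); c['R']=W[:3,:3].T; c['t']=-c['R']@W[:3,3]
    return c
def ray(c,u,v):
    d=np.array([(u-c['cx'])/c['fx'],(v-c['cy'])/c['fy']]); p=d.copy()
    for _ in range(20): p=d/(1+c['k1']*(p@p))
    R=np.array(c['R']); return -R.T@np.array(c['t']), R.T@np.array([p[0],p[1],1])
def onz(c,u,v,z):
    o,d=ray(c,u,v); return o+d*(z-o[2])/d[2]
def proj(c,X):
    q=np.array(c['R'])@X+np.array(c['t']); p=q[:2]/q[2]; p=p*(1+c['k1']*(p@p)); return p*[c['fx'],c['fy']]+[c['cx'],c['cy']]
E
python3 - <<'E'
from h import *
import pickle
s=robot.observe();print(s)
for n in('top','side','wrist'):
    c=snap(n,n+'0');pickle.dump(c,open(n+'0.pkl','wb'))
    o=-np.array(c['R']).T@np.array(c['t']);print(n,o.round(3),np.array(c['R'])[2].round(2),c['fx'],c['k1'])
E
```

```text
{'time': 0.0, 'joint_positions': array([ 1.14150842e+00,  5.28487737e-01,  1.43392781e+00, -1.02915117e-05,
        1.18142845e+00, -1.78474931e-01]), 'dq': array([-0.0006607 , -0.00092776, -0.00038877,  0.0014787 ,  0.00104268,
       -0.00177402]), 'joint_efforts': array([-3.58295501e-04, -4.42351520e+01, -1.78021038e+01, -2.05556817e-04,
        8.51284247e-03,  5.39442283e-06]), 'tcp_pos': array([0.15476592, 0.60477134, 0.23031228]), 'orientation': array([-3.13937539e+00, -3.90316183e-04,  2.89078316e+00]), 'force': array([ 0.55634531, -1.00327488,  0.60045436]), 'torque': array([-0.03193919, -0.02020204,  0.0098994 ]), 'finger_gap': 0.08545992879639312}
top [ 0.384 -0.027  0.965] [ 0.21  0.04 -0.98] 392.00594449345357 0.004302281680054623
side [0.444 0.653 0.836] [ 0.12 -0.64 -0.76] 475.01322110955533 0.03075458052763261
wrist [0.084 0.624 0.374] [ 0.28 -0.07 -0.96] 343.30240027363294 -0.0034935245858998053
```

View pics/top0.png

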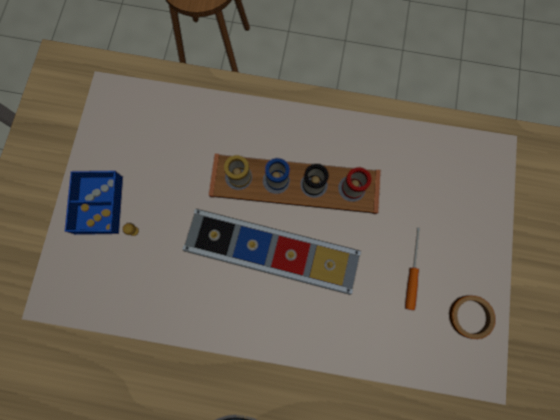

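View pics/side0.png

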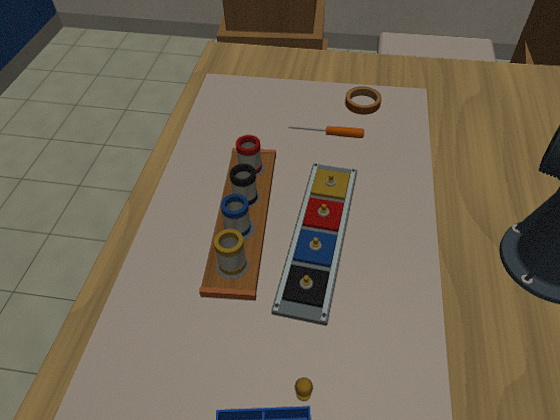

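The top view shows the columns from left to right: brass (236,166), blue (277,170), black (315,175), red (357,180). The feet run black (214,235), blue (253,245), red (291,255), brass (329,265). The side view agrees, with the finial by the blue box and the driver at the −y end.

```bash
python3 - <<'E'
from h import *
import pickle
col={'brass':lambda h,s,v:(h>18)&(h<34)&(s>110)&(v>60),'black':lambda h,s,v:(v<55),'red':lambda h,s,v:((h<7)|(h>173))&(s>170)&(v>60),'blue':lambda h,s,v:(h>100)&(h<125)&(s>130)}
for n,roi in (('top',(180,150,390,300)),('side',(200,130,362,320))):
    c=pickle.load(open(n+'0.pkl','rb'));x0,y0,x1,y1=roi
    hsv=cv2.cvtColor(c['frame'],cv2.COLOR_RGB2HSV)[y0:y1,x0:x1].astype(int)
    for k,f in col.items():
        m=f(*np.moveaxis(hsv,2,0)).astype(np.uint8)
        cs,_=cv2.findContours(m,cv2.RETR_EXTERNAL,cv2.CHAIN_APPROX_NONE)
        for q in sorted(cs,key=lambda q:-cv2.contourArea(cv2.convexHull(q)))[:3]:
            if len(q)<15: continue
            q=q+[x0,y0]; h=cv2.convexHull(q); (u,v),(w,l),a=cv2.minAreaRect(h.astype(np.float32))
            e=cv2.fitEllipse(h) if len(h)>4 else ((0,0),)
            P=np.array([onz(c,*p[0],0.1)[:2] for p in h],np.float32);(X,Y),r=cv2.minEnclosingCircle(P)
            print(n,k,'rect',round(u),round(v),round(w),round(l),'area',cv2.contourArea(q),'circ@.1',round(X,4),round(Y,4),round(r,4),'ell',onz(c,*e[0],.1)[:2].round(4),'foot@.027',onz(c,u,v,.027)[:2].round(4))
E
```

```text
top brass rect 329 265 33 32 area 1001.0 circ@.1 0.47 -0.1236 0.0487 ell [ 0.4701 -0.1257] foot@.027 [ 0.4771 -0.132 ]
top brass rect 236 167 22 24 area 432.5 circ@.1 0.6541 0.1234 0.0299 ell [0.6528 0.1237] foot@.027 [0.675  0.1362]
top brass rect 315 179 6 6 area 27.5 circ@.1 0.6572 -0.0586 0.0073 ell [ 0.6578 -0.0612] foot@.027 [ 0.6815 -0.0642]
top black rect 214 235 33 33 area 1003.5 circ@.1 0.4877 0.1374 0.0497 ell [0.4879 0.1377] foot@.027 [0.4962 0.1516]
top black rect 315 179 24 32 area 610.0 circ@.1 0.6568 -0.0611 0.0385 ell [ 0.6571 -0.0602] foot@.027 [ 0.6797 -0.0628]
top black rect 277 182 14 22 area 120.0 circ@.1 0.6424 0.0247 0.0265 ell [0.6448 0.0256] foot@.027 [0.6549 0.0272]
top red rect 290 255 32 31 area 926.0 circ@.1 0.4757 -0.0369 0.0477 ell [ 0.4759 -0.038 ] foot@.027 [ 0.483  -0.0374]
top red rect 358 179 22 23 area 409.0 circ@.1 0.6768 -0.1589 0.0285 ell [ 0.6765 -0.1592] foot@.027 [ 0.7008 -0.1702]
top blue rect 252 245 32 32 area 960.5 circ@.1 0.4816 0.0507 0.0485 ell [0.4808 0.0504] foot@.027 [0.4897 0.0574]
top blue rect 277 170 22 22 area 399.0 circ@.1 0
[... 647 characters left out ...]
57]
side black rect 243 207 16 41 area 125.5 circ@.1 0.6504 0.0243 0.0467 ell [0.6553 0.0193] foot@.027 [ 0.6642 -0.0255]
side red rect 323 213 36 28 area 898.0 circ@.1 0.4786 0.0256 0.0495 ell [0.4758 0.027 ] foot@.027 [ 0.4831 -0.0358]
side red rect 248 144 15 23 area 275.5 circ@.1 0.6767 -0.1594 0.0287 ell [ 0.6765 -0.1593] foot@.027 [ 0.6993 -0.2384]
side blue rect 315 247 38 32 area 1119.5 circ@.1 0.4856 0.1132 0.0506 ell [0.4837 0.1145] foot@.027 [0.4896 0.061 ]
side blue rect 234 206 27 24 area 489.0 circ@.1 0.6617 0.0345 0.0339 ell [0.6616 0.0345] foot@.027 [ 0.684  -0.0273]
side blue rect 246 231 3 10 area 15.0 circ@.1 0.6237 0.0956 0.0114 ell [0.624 0.096] foot@.027 [0.6411 0.0408]
```

```bash
python3 - <<'E'
import cv2
t=cv2.imread('pics/top0.png')[150:300,180:390]
cv2.imwrite('pics/tc.png',cv2.resize(t,None,fx=3.8,fy=3.8,interpolation=cv2.INTER_CUBIC))
E
```

```text
(no output)
```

View pics/tc.png

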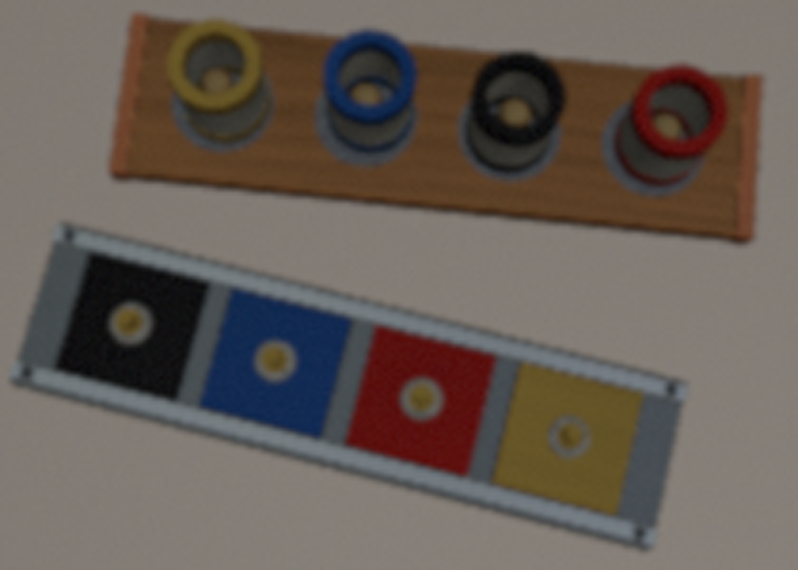

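The crop confirms the order. The rack holds brass, blue, black, red from left to right, and the feet run black, blue, red, brass. I'll turn the jaws to lie along world x (yaw π/2), which makes tool x = world y, tool y = world x and tool z = down.

Emit:
jog_arm(increments=[{"delta_pos": [0,0,0],"delta_rot": [0,0,0.36],"claw": 1},{"delta_pos": [0,0,0],"delta_rot": [0,0,0.36],"claw": 1},{"delta_pos": [0,0,0],"delta_rot": [0,0,0.36],"claw": 1},{"delta_pos": [0,0,0],"delta_rot": [0,0,0.36],"claw": 1},{"delta_pos": [0,0,0],"delta_rot": [0,0,0.36],"claw": 1}])

```text
time: 0.78
tcp_pos: [0.1542, 0.6035, 0.2283]
orientation: [-3.137, 0.005, 1.947]
force: [0.1, 0.2, 0.0]
finger_gap: 0.0856
```

Emit:
jog_arm(increments=[{"delta_pos": [0,0,0],"delta_rot": [0,0,0.36],"claw": 1},{"delta_pos": [0,0,0],"delta_rot": [0,0,0.36],"claw": 1},{"delta_pos": [-0.17,0.17,0],"delta_rot": [0,0,0],"claw": 1},{"delta_pos": [-0.17,0.17,0],"delta_rot": [0,0,0],"claw": 1},{"delta_pos": [-0.17,0.17,0],"delta_rot": [0,0,0],"claw": 1}])

```text
time: 1.4
tcp_pos: [0.2816, 0.4758, 0.2268]
orientation: [-3.138, 0.006, 1.58]
force: [1.0, 0.4, 0.6]
finger_gap: 0.0851
```

Emit:
jog_arm(increments=[{"delta_pos": [-0.17,0.17,0],"delta_rot": [0,0,0],"claw": 1},{"delta_pos": [-0.17,0.17,0],"delta_rot": [0,0,0],"claw": 1},{"delta_pos": [-0.17,0.17,0],"delta_rot": [0,0,0],"claw": 1},{"delta_pos": [-0.17,0.17,0],"delta_rot": [0,0,0],"claw": 1},{"delta_pos": [-0.17,0.17,0],"delta_rot": [0,0,0],"claw": 1}])

```text
time: 2.02
tcp_pos: [0.5016, 0.2577, 0.2268]
orientation: [-3.138, 0.006, 1.581]
force: [-0.2, 1.1, 0.1]
finger_gap: 0.0855
```

Emit:
jog_arm(increments=[{"delta_pos": [-0.135,0.152,0],"delta_rot": [0,0,0],"claw": 1},{"delta_pos": [-0.135,0.152,0],"delta_rot": [0,0,0],"claw": 1},{"delta_pos": [-0.135,0.152,0],"delta_rot": [0,0,0],"claw": 1},{"delta_pos": [-0.135,0.152,0],"delta_rot": [0,0,0],"claw": 1},{"delta_pos": [0,0,0],"delta_rot": [0,0,0],"claw": 1}])

```text
time: 2.65
tcp_pos: [0.6618, 0.1143, 0.225]
orientation: [-3.137, 0.006, 1.573]
force: [-0.9, -0.3, -0.8]
finger_gap: 0.0853
```

```bash
cat >> h.py <<'E'
def go(x,y,z):
    s=robot.observe();R=Ro.from_euler('xyz',s['orientation']);D=Ro.from_euler('xyz',[np.pi,0,np.pi/2])
    print('tcp',s['tcp_pos'].round(4),'t',round(s['time'],2),'F',s['force'].round(1),'pos shares',(R.inv().apply(np.array([x,y,z])-s['tcp_pos'])/.25).round(3),'rot',((R.inv()*D).as_rotvec()/np.radians(30)).round(3))
E
python3 - <<'E'
from h import *
import pickle
c=snap('wrist','w1');pickle.dump(c,open('w1.pkl','wb'))
for p in [(.653,.1245,.1),(.6624,.0297,.1),(.4962,.153,.027)]: print(proj(c,np.array(p)))
go(.653,.1245,.22)
E
```

```text
[275.00198838 190.17501718]
[286.34346583 294.79657294]
[117.83131428 143.7178914 ]
tcp [0.6598 0.1159 0.2247] t 2.7 F [-0.4  0.4 -0.4] pos shares [ 0.035 -0.027  0.019] rot [-0.013  0.01   0.008]
```

View pics/w1.png

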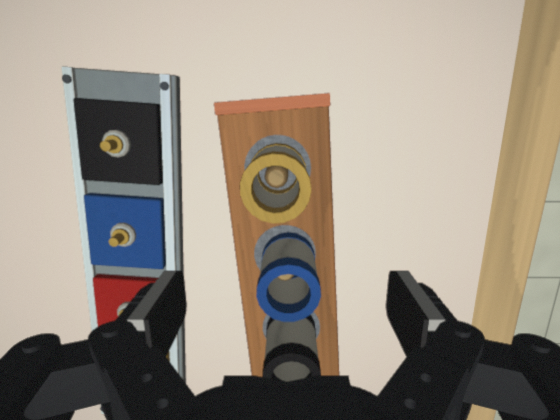

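The wrist view shows the brass rim at (276,188), the blue rim at (289,291), the black foot at (118,143) and the blue foot at (122,237), within a few pixels of my predictions. I'll refine from a few frames taken at rest.

```bash
cat >> h.py <<'E'
col={'brass':lambda h,s,v:(h>18)&(h<34)&(s>110)&(v>60),'black':lambda h,s,v:(v<55),'red':lambda h,s,v:((h<7)|(h>173))&(s>170)&(v>60),'blue':lambda h,s,v:(h>100)&(h<125)&(s>130)}
def find(c,k,X,r=60,ring=True):
    "blob of colour k nearest the projection of the expected point X; rims as circle fit, plates as min-area rectangle"
    u,v=proj(c,np.array(X)); x0=max(int(u-r),0);y0=max(int(v-r),0)
    hsv=cv2.cvtColor(c['frame'],cv2.COLOR_RGB2HSV)[y0:int(v+r),x0:int(u+r)].astype(int)
    m=cv2.morphologyEx(col[k](*np.moveaxis(hsv,2,0)).astype(np.uint8),cv2.MORPH_OPEN,np.ones((3,3)))
    cs,_=cv2.findContours(m,cv2.RETR_EXTERNAL,cv2.CHAIN_APPROX_NONE)
    q=cv2.convexHull(max(cs,key=lambda q:cv2.contourArea(cv2.convexHull(q)))+[x0,y0])
    P=np.array([onz(c,*p[0],X[2])[:2] for p in q],np.float32)
    if ring: (a,b),w=cv2.minEnclosingCircle(P); return np.array([a,b,2*w])
    (a,b),(w,l),_=cv2.minAreaRect(P); return np.array([a,b,w,l])
COL=dict(brass=(.653,.1245,.1),blue=(.6624,.0297,.1),black=(.6655,-.064,.1),red=(.6767,-.159,.1))
FT=dict(brass=(.477,-.131,.027),red=(.483,-.037,.027),blue=(.4897,.0585,.027),black=(.496,.153,.027))
E
python3 - <<'E'
from h import *
for i in range(3):
    c=snap('wrist','w2')
    print(robot.observe()['tcp_pos'].round(4),find(c,'brass',COL['brass'],50).round(4),find(c,'blue',COL['blue'],45).round(4),find(c,'black',FT['black'],55,False).round(4),find(c,'blue',FT['blue'],50,False).round(4))
go(.653,.1245,.22)
E
```

```text
[0.6586 0.1172 0.2248] [0.6533 0.126  0.0586] [0.6644 0.0338 0.0631] [0.4979 0.1542 0.0784 0.0804] [0.4912 0.0603 0.0797 0.0797]
[0.6579 0.1181 0.225 ] [0.6536 0.126  0.0588] [0.664  0.0339 0.0628] [0.4979 0.1542 0.0782 0.0805] [0.4912 0.0604 0.0795 0.0797]
[0.6577 0.1186 0.2253] [0.6532 0.1261 0.0587] [0.6643 0.0339 0.0633] [0.498  0.1542 0.0785 0.0805] [0.4913 0.0604 0.0796 0.0798]
tcp [0.6577 0.1186 0.2253] t 2.85 F [0.1 0.5 0.8] pos shares [ 0.024 -0.018  0.021] rot [-0.015  0.01   0.015]
```

Emit:
jog_arm(increments=[{"delta_pos": [0.03,-0.018,0],"delta_rot": [-0.015,0.01,0.015],"claw": 1},{"delta_pos": [0,0,0.12],"delta_rot": [0,0,0],"claw": 1},{"delta_pos": [0,0,0.12],"delta_rot": [0,0,0],"claw": 1},{"delta_pos": [0,0,0.12],"delta_rot": [0,0,0],"claw": 1},{"delta_pos": [0,0,0],"delta_rot": [0,0,0],"claw": 1}])

```text
time: 3.48
tcp_pos: [0.6478, 0.1348, 0.1359]
orientation: [3.14, -0.003, 1.578]
force: [-0.6, -0.4, 0.5]
finger_gap: 0.0854
```

```bash
python3 - <<'E'
from h import *
c=snap('wrist','w3'); print(find(c,'brass',COL['brass'],60).round(4)); go(.6533,.126,.046)
E
```

```text
[0.6532 0.127  0.0613]
tcp [0.6493 0.1349 0.1377] t 3.52 F [0.8 0.2 0.7] pos shares [-0.037  0.014  0.367] rot [ 0.01  -0.006  0.015]
```

Emit:
jog_arm(increments=[{"delta_pos": [0,0,0],"delta_rot": [0,0,0],"claw": 1},{"delta_pos": [-0.03,0.012,0.01],"delta_rot": [0.005,-0.003,0.01],"claw": 1},{"delta_pos": [0,0,0],"delta_rot": [0,0,0],"claw": 1},{"delta_pos": [0,0,0],"delta_rot": [0,0,0],"claw": 1},{"delta_pos": [0,0,0],"delta_rot": [0,0,0],"claw": 1}])

```text
time: 4.15
tcp_pos: [0.6553, 0.1276, 0.1405]
orientation: [3.13, -0.002, 1.573]
force: [-0.4, -0.0, 0.5]
finger_gap: 0.0852
```

```bash
python3 - <<'E'
from h import *
c=snap('wrist','w3'); print(find(c,'brass',COL['brass'],60).round(4)); go(.6533,.1265,.046)
E
```

```text
[0.6534 0.1266 0.0606]
tcp [0.6553 0.1276 0.1405] t 4.2 F [ 0.4 -0.3  0.8] pos shares [-0.005 -0.012  0.378] rot [ 0.023 -0.003  0.005]
```

Emit:
jog_arm(increments=[{"delta_pos": [-0.003,-0.008,0.06],"delta_rot": [0.023,-0.003,0.005],"claw": 1},{"delta_pos": [0,0,0.1],"delta_rot": [0,0,0],"claw": 1},{"delta_pos": [0,0,0.1],"delta_rot": [0,0,0],"claw": 1},{"delta_pos": [0,0,0.07],"delta_rot": [0,0,0],"claw": 1},{"delta_pos": [0,0,0],"delta_rot": [0,0,0],"claw": 1}])

```text
time: 4.82
tcp_pos: [0.6519, 0.1268, 0.052]
orientation: [-3.137, 0.0, 1.57]
force: [-0.1, -1.0, 0.7]
finger_gap: 0.0854
```

```bash
python3 - <<'E'
from h import *
go(.6533,.1265,.046)
E
```

```text
tcp [0.6519 0.1268 0.052 ] t 4.83 F [-0.1 -1.   0.7] pos shares [-0.001  0.006  0.024] rot [-0.009  0.001 -0.001]
```

Emit:
jog_arm(increments=[{"delta_pos": [0,0.005,0.03],"delta_rot": [-0.009,0,0],"claw": 1},{"delta_pos": [0,0,0],"delta_rot": [0,0,0],"claw": 1},{"delta_pos": [0,0,0],"delta_rot": [0,0,0],"claw": 0.65},{"delta_pos": [0,0,0],"delta_rot": [0,0,0],"claw": 0.5},{"delta_pos": [0,0,0],"delta_rot": [0,0,0],"claw": 0.5}])

```text
time: 5.45
tcp_pos: [0.6545, 0.1269, 0.0467]
orientation: [3.138, 0.0, 1.571]
force: [0.3, -0.3, -3.2]
finger_gap: 0.0555
```

Emit:
jog_arm(increments=[{"delta_pos": [0,0,0],"delta_rot": [0,0,0],"claw": 0.3},{"delta_pos": [0,0,-0.05],"delta_rot": [0,0,0],"claw": 0.3},{"delta_pos": [0,0,-0.12],"delta_rot": [0,0,0],"claw": 0.3},{"delta_pos": [0,0,-0.15],"delta_rot": [0,0,0],"claw": 0.3},{"delta_pos": [0,0,-0.15],"delta_rot": [0,0,0],"claw": 0.3}])

```text
time: 6.08
tcp_pos: [0.6507, 0.1268, 0.1637]
orientation: [-3.134, 0.0, 1.57]
force: [0.7, 0.3, -2.2]
finger_gap: 0.0556
```

```bash
python3 - <<'E'
from h import *
c=snap('wrist','w4'); go(.4778,-.129,.18)
z=robot.observe()['tcp_pos'][2]; p=robot.observe()['tcp_pos']
print(find(c,'brass',(p[0],p[1],z+.054),70).round(4))
E
```

```text
tcp [0.6541 0.127  0.17  ] t 6.12 F [ 2.  -0.4  0.3] pos shares [-1.024 -0.705 -0.042] rot [ 0.006  0.    -0.   ]
[0.6534 0.1364 0.0469]
```

View pics/w4.png

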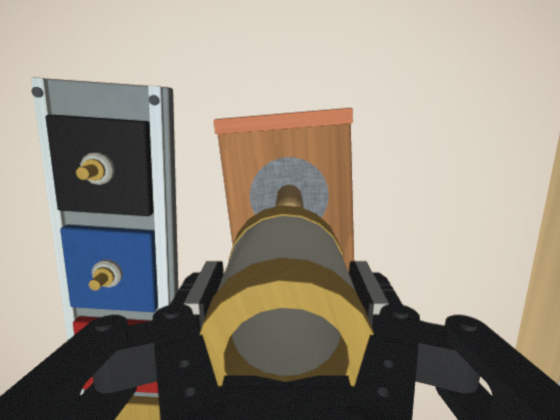

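The view shows the column held upright at (290,310), with the peg clear at (290,190) and the black and blue feet visible on the left. I'll move along y first so the brass foot can be seen, then move in x.

Emit:
jog_arm(increments=[{"delta_pos": [-0.12,0,-0.03],"delta_rot": [0,0,0],"claw": 0.3},{"delta_pos": [-0.22,0,0],"delta_rot": [0,0,0],"claw": 0.3},{"delta_pos": [-0.24,0,0],"delta_rot": [0,0,0],"claw": 0.3},{"delta_pos": [-0.24,0,0],"delta_rot": [0,0,0],"claw": 0.3},{"delta_pos": [-0.16,0,0],"delta_rot": [0,0,0],"claw": 0.3}])

```text
time: 6.75
tcp_pos: [0.656, -0.12, 0.1816]
orientation: [3.13, 0.0, 1.579]
force: [-0.1, 0.7, -3.6]
finger_gap: 0.0555
```

Emit:
jog_arm(increments=[{"delta_pos": [0,0,0],"delta_rot": [0,0,0],"claw": 0.3},{"delta_pos": [0,0,0],"delta_rot": [0,0,0],"claw": 0.3},{"delta_pos": [0,0,0],"delta_rot": [0,0,0],"claw": 0.3},{"delta_pos": [0,0,0],"delta_rot": [0,0,0],"claw": 0.3},{"delta_pos": [0,0,0],"delta_rot": [0,0,0],"claw": 0.3}])

```text
time: 7.38
tcp_pos: [0.6553, -0.12, 0.1813]
orientation: [3.131, -0.0, 1.578]
force: [-0.5, -0.7, -1.9]
finger_gap: 0.0555
```

```bash
python3 - <<'E'
from h import *
import pickle
c=snap('wrist','w5');pickle.dump(c,open('w5.pkl','wb'))
for k in('brass','red','blue'):print(k,proj(c,np.array(FT[k])).round(),find(c,k,FT[k],62,False).round(4))
go(.4778,-.129,.18)
E
```

```text
brass [ 85. 206.] [ 0.4786 -0.1297  0.0799  0.0813]
red [74. 95.] [ 0.4848 -0.0358  0.0782  0.0806]
blue [ 61. -41.] [0.4889 0.025  0.0807 0.0137]
tcp [ 0.6553 -0.12    0.1814] t 7.42 F [-0.3  0.8 -3.7] pos shares [-0.031 -0.71  -0.002] rot [ 0.019 -0.001  0.013]
```

Emit:
jog_arm(increments=[{"delta_pos": [-0.036,-0.1,0],"delta_rot": [0.019,0,0.013],"claw": 0.3},{"delta_pos": [0,-0.2,0],"delta_rot": [0,0,0],"claw": 0.3},{"delta_pos": [0,-0.22,0],"delta_rot": [0,0,0],"claw": 0.3},{"delta_pos": [0,-0.14,0],"delta_rot": [0,0,0],"claw": 0.3},{"delta_pos": [0,-0.06,0],"delta_rot": [0,0,0],"claw": 0.3}])

```text
time: 8.05
tcp_pos: [0.4728, -0.1279, 0.1812]
orientation: [3.137, 0.002, 1.576]
force: [0.9, -0.2, -3.0]
finger_gap: 0.0557
```

```bash
python3 - <<'E'
from h import *
go(.4784,-.1297,.11)
E
```

```text
tcp [ 0.4728 -0.1279  0.1812] t 8.05 F [ 0.9 -0.2 -3. ] pos shares [-0.007  0.021  0.285] rot [0.009 0.003 0.009]
```

Emit:
jog_arm(increments=[{"delta_pos": [0,0,0],"delta_rot": [0,0,0],"claw": 0.3},{"delta_pos": [-0.007,0.021,0.1],"delta_rot": [0.009,0.003,0.009],"claw": 0.3},{"delta_pos": [0,0,0.14],"delta_rot": [0,0,0],"claw": 0.3},{"delta_pos": [0,0,0.12],"delta_rot": [0,0,0],"claw": 0.3},{"delta_pos": [0,0,0],"delta_rot": [0,0,0],"claw": 0.3}])

```text
time: 8.68
tcp_pos: [0.4863, -0.1318, 0.0918]
orientation: [3.129, 0.006, 1.572]
force: [-0.1, 0.6, -3.1]
finger_gap: 0.0558
```

```bash
python3 - <<'E'
from h import *
go(.4784,-.1297,.0537)
E
```

```text
tcp [ 0.4863 -0.1318  0.0918] t 8.68 F [-0.1  0.6 -3.1] pos shares [ 0.009 -0.034  0.152] rot [0.025 0.012 0.002]
```

Emit:
jog_arm(increments=[{"delta_pos": [0,0,0],"delta_rot": [0,0,0],"claw": 0.3},{"delta_pos": [0.006,-0.03,0],"delta_rot": [0.02,0.01,0.002],"claw": 0.3},{"delta_pos": [0,0,0],"delta_rot": [0,0,0],"claw": 0.3},{"delta_pos": [0,0,0],"delta_rot": [0,0,0],"claw": 0.3},{"delta_pos": [0,0,0],"delta_rot": [0,0,0],"claw": 0.3}])

```text
time: 9.3
tcp_pos: [0.482, -0.1315, 0.0955]
orientation: [3.132, 0.005, 1.572]
force: [-0.2, 0.0, -3.3]
finger_gap: 0.0556
```

```bash
python3 - <<'E'
from h import *
go(.4784,-.1297,.0537)
E
```

```text
tcp [ 0.482  -0.1315  0.0955] t 9.3 F [-0.2  0.  -3.3] pos shares [ 0.008 -0.016  0.167] rot [0.019 0.009 0.002]
```

Emit:
jog_arm(increments=[{"delta_pos": [0.005,-0.012,0.02],"delta_rot": [0.015,0.008,0],"claw": 0.3},{"delta_pos": [0.003,-0.006,0.04],"delta_rot": [0.01,0.005,0],"claw": 0.3},{"delta_pos": [0,0,0.04],"delta_rot": [0,0,0],"claw": 0.3},{"delta_pos": [0,0,0.03],"delta_rot": [0,0,0],"claw": 0.3},{"delta_pos": [0,0,0],"delta_rot": [0,0,0],"claw": 0.3}])

```text
time: 9.93
tcp_pos: [0.4769, -0.1293, 0.06]
orientation: [-3.136, -0.003, 1.571]
force: [0.1, -0.6, -3.5]
finger_gap: 0.0556
```

```bash
python3 - <<'E'
from h import *
go(.4784,-.1297,.0537)
E
```

```text
tcp [ 0.4769 -0.1293  0.06  ] t 9.93 F [ 0.1 -0.6 -3.5] pos shares [-0.002  0.006  0.025] rot [-0.01  -0.006  0.001]
```

Emit:
jog_arm(increments=[{"delta_pos": [0,0,0],"delta_rot": [0,0,0],"claw": 0.3},{"delta_pos": [-0.001,0.004,0.008],"delta_rot": [-0.008,-0.005,0],"claw": 0.3},{"delta_pos": [0,0,0.008],"delta_rot": [0,0,0],"claw": 0.3},{"delta_pos": [0,0,0],"delta_rot": [0,0,0],"claw": 0.3},{"delta_pos": [0,0,0],"delta_rot": [0,0,0],"claw": 0.3}])

```text
time: 10.55
tcp_pos: [0.4785, -0.1298, 0.0562]
orientation: [3.141, 0.0, 1.571]
force: [0.5, -0.1, -2.4]
finger_gap: 0.0556
```

```bash
python3 - <<'E'
from h import *
go(.4784,-.1297,.0537)
E
```

```text
tcp [ 0.4785 -0.1298  0.0562] t 10.55 F [ 0.5 -0.1 -2.4] pos shares [ 0.    -0.001  0.01 ] rot [0.001 0.    0.001]
```

Position and tilt are right, so I'll lower in small steps until it touches.

Emit:
jog_arm(increments=[{"delta_pos": [0,0,0.006],"delta_rot": [0,0,0],"claw": 0.3},{"delta_pos": [0,0,0.006],"delta_rot": [0,0,0],"claw": 0.3},{"delta_pos": [0,0,0.004],"delta_rot": [0,0,0],"claw": 0.3},{"delta_pos": [0,0,0.004],"delta_rot": [0,0,0],"claw": 0.3},{"delta_pos": [0,0,0.004],"delta_rot": [0,0,0],"claw": 0.3}])

```text
time: 11.18
tcp_pos: [0.4787, -0.1299, 0.0534]
orientation: [3.139, 0.001, 1.572]
force: [-1.4, 0.2, 6.4]
finger_gap: 0.0551
```

The force rose from −3 to +6 N, so the section is seated. I'll release it.

Emit:
jog_arm(increments=[{"delta_pos": [0,0,0],"delta_rot": [0,0,0],"claw": 0.8},{"delta_pos": [0,0,0],"delta_rot": [0,0,0],"claw": 1},{"delta_pos": [0,0,0],"delta_rot": [0,0,0],"claw": 1},{"delta_pos": [0,0,0],"delta_rot": [0,0,0],"claw": 1},{"delta_pos": [0,0,-0.02],"delta_rot": [0,0,0],"claw": 1}])

```text
time: 11.8
tcp_pos: [0.4794, -0.1303, 0.0587]
orientation: [3.138, 0.002, 1.572]
force: [0.1, -0.0, 0.5]
finger_gap: 0.0849
```

Emit:
jog_arm(increments=[{"delta_pos": [0,0,-0.1],"delta_rot": [0,0,0],"claw": 1},{"delta_pos": [0,0,-0.15],"delta_rot": [0,0,0],"claw": 1},{"delta_pos": [0,0,-0.15],"delta_rot": [0,0,0],"claw": 1},{"delta_pos": [0,0,-0.12],"delta_rot": [0,0,0],"claw": 1},{"delta_pos": [0,0,0],"delta_rot": [0,0,0],"claw": 1}])

```text
time: 12.42
tcp_pos: [0.4787, -0.13, 0.1934]
orientation: [3.138, 0.002, 1.571]
force: [0.7, -1.8, -0.1]
finger_gap: 0.0853
```

```bash
python3 - <<'E'
from h import *
c=snap('wrist','w6')
print('seated brass',find(c,'brass',(.4784,-.1297,.107),60).round(4))
go(.6767,-.159,.18)
E
```

```text
seated brass [ 0.4786 -0.1174  0.0838]
tcp [ 0.4778 -0.1295  0.1922] t 12.47 F [-0.6 -0.   0.5] pos shares [-0.118  0.795  0.049] rot [0.001 0.001 0.001]
```

View pics/w6.png

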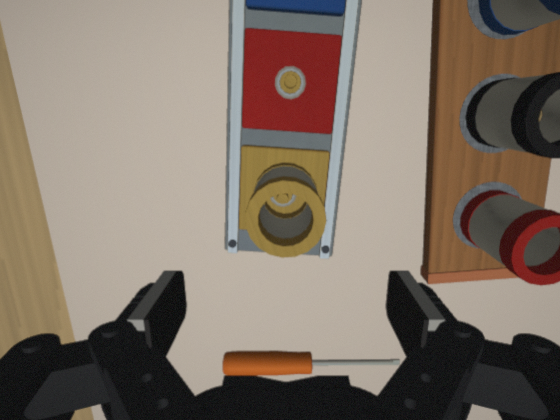

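The picture shows the brass section standing on the brass foot at (286,217) with the boss visible inside it. The red section is next.

Emit:
jog_arm(increments=[{"delta_pos": [-0.05,0.13,0],"delta_rot": [0,0,0],"claw": 1},{"delta_pos": [-0.06,0.22,0],"delta_rot": [0,0,0],"claw": 1},{"delta_pos": [0,0.22,0],"delta_rot": [0,0,0],"claw": 1},{"delta_pos": [0,0.16,0],"delta_rot": [0,0,0],"claw": 1},{"delta_pos": [0,0.05,0],"delta_rot": [0,0,0],"claw": 1}])

```text
time: 13.1
tcp_pos: [0.6716, -0.1554, 0.1815]
orientation: [-3.126, -0.007, 1.57]
force: [-0.5, -0.0, 0.5]
finger_gap: 0.0857
```

Emit:
jog_arm(increments=[{"delta_pos": [0,0,0],"delta_rot": [0,0,0],"claw": 1},{"delta_pos": [0,0,0.05],"delta_rot": [0,0,0],"claw": 1},{"delta_pos": [0,0,0.07],"delta_rot": [0,0,0],"claw": 1},{"delta_pos": [0,0,0.04],"delta_rot": [0,0,0],"claw": 1},{"delta_pos": [0,0,0],"delta_rot": [0,0,0],"claw": 1}])

```text
time: 13.72
tcp_pos: [0.6656, -0.1537, 0.1327]
orientation: [-3.114, -0.011, 1.569]
force: [0.6, 0.4, 0.2]
finger_gap: 0.0854
```

```bash
python3 - <<'E'
from h import *
c=snap('wrist','w7')
f=find(c,'red',COL['red'],60);print(f.round(4))
go(f[0],f[1],.045)
E
```

```text
[ 0.6768 -0.1566  0.0594]
tcp [ 0.666  -0.1538  0.1333] t 13.78 F [ 0.3 -0.2  1.1] pos shares [-0.015  0.053  0.352] rot [-0.051 -0.021 -0.003]
```

Emit:
jog_arm(increments=[{"delta_pos": [-0.01,0.04,0],"delta_rot": [-0.045,-0.02,0],"claw": 1},{"delta_pos": [-0.005,0.015,0],"delta_rot": [-0.015,-0.006,0],"claw": 1},{"delta_pos": [0,0,0],"delta_rot": [0,0,0],"claw": 1},{"delta_pos": [0,0,0],"delta_rot": [0,0,0],"claw": 1},{"delta_pos": [0,0,0],"delta_rot": [0,0,0],"claw": 1}])

```text
time: 14.4
tcp_pos: [0.6822, -0.1584, 0.1355]
orientation: [3.13, 0.005, 1.569]
force: [0.8, -1.0, 1.0]
finger_gap: 0.0855
```

```bash
python3 - <<'E'
from h import *
c=snap('wrist','w7')
f=find(c,'red',COL['red'],60);print(f.round(4))
go(f[0],f[1],.045)
E
```

```text
[ 0.6767 -0.1567  0.0595]
tcp [ 0.6822 -0.1584  0.1354] t 14.45 F [-0.5  0.2  0.1] pos shares [ 0.009 -0.026  0.361] rot [ 0.022  0.01  -0.003]
```

Emit:
jog_arm(increments=[{"delta_pos": [0.006,-0.022,0.05],"delta_rot": [0.018,0.008,0],"claw": 1},{"delta_pos": [0,0,0.1],"delta_rot": [0,0,0],"claw": 1},{"delta_pos": [0,0,0.1],"delta_rot": [0,0,0],"claw": 1},{"delta_pos": [0,0,0.06],"delta_rot": [0,0,0],"claw": 1},{"delta_pos": [0,0,0],"delta_rot": [0,0,0],"claw": 1}])

```text
time: 15.08
tcp_pos: [0.6747, -0.1564, 0.0531]
orientation: [-3.139, -0.0, 1.569]
force: [-0.2, 0.6, 0.0]
finger_gap: 0.0855
```

```bash
python3 - <<'E'
from h import *
go(.6767,-.1567,.046)
E
```

```text
tcp [ 0.6747 -0.1564  0.0531] t 15.07 F [-0.2  0.6  0. ] pos shares [-0.001  0.008  0.028] rot [-0.004 -0.001 -0.003]
```

Emit:
jog_arm(increments=[{"delta_pos": [0,0.008,0.034],"delta_rot": [-0.003,0,0],"claw": 1},{"delta_pos": [0,0,0],"delta_rot": [0,0,0],"claw": 1},{"delta_pos": [0,0,0],"delta_rot": [0,0,0],"claw": 0.65},{"delta_pos": [0,0,0],"delta_rot": [0,0,0],"claw": 0.5},{"delta_pos": [0,0,0],"delta_rot": [0,0,0],"claw": 0.3}])

```text
time: 15.7
tcp_pos: [0.6781, -0.157, 0.0469]
orientation: [3.139, 0.001, 1.569]
force: [-0.6, 0.1, -3.6]
finger_gap: 0.0558
```

```bash
python3 - <<'E'
from h import *
go(.6767,-.1567,.046)
E
```

```text
tcp [ 0.6781 -0.157   0.0469] t 15.7 F [-0.6  0.1 -3.6] pos shares [ 0.001 -0.005  0.004] rot [ 0.005  0.002 -0.003]
```

Emit:
jog_arm(increments=[{"delta_pos": [0,0,-0.05],"delta_rot": [0,0,0],"claw": 0.3},{"delta_pos": [0,0,-0.12],"delta_rot": [0,0,0],"claw": 0.3},{"delta_pos": [0,0,-0.16],"delta_rot": [0,0,0],"claw": 0.3},{"delta_pos": [0,0,-0.16],"delta_rot": [0,0,0],"claw": 0.3},{"delta_pos": [0,0,-0.03],"delta_rot": [0,0,0],"claw": 0.3}])

```text
time: 16.32
tcp_pos: [0.676, -0.156, 0.1793]
orientation: [-3.139, -0.001, 1.569]
force: [-0.2, -0.4, -3.0]
finger_gap: 0.0555
```

```bash
python3 - <<'E'
from h import *
go(.4848,-.0352,.18)
E
```

```text
tcp [ 0.676  -0.156   0.1793] t 16.32 F [-0.2 -0.4 -3. ] pos shares [ 0.482 -0.766  0.   ] rot [-0.005 -0.003 -0.003]
```

Emit:
jog_arm(increments=[{"delta_pos": [0.08,-0.13,0],"delta_rot": [0,0,0],"claw": 0.3},{"delta_pos": [0.14,-0.21,0],"delta_rot": [0,0,0],"claw": 0.3},{"delta_pos": [0.13,-0.21,0],"delta_rot": [0,0,0],"claw": 0.3},{"delta_pos": [0.09,-0.15,0],"delta_rot": [0,0,0],"claw": 0.3},{"delta_pos": [0.03,-0.05,0],"delta_rot": [0,0,0],"claw": 0.3}])

```text
time: 16.95
tcp_pos: [0.4797, -0.0346, 0.175]
orientation: [-3.133, -0.003, 1.567]
force: [1.0, -0.3, -3.6]
finger_gap: 0.0554
```

Emit:
jog_arm(increments=[{"delta_pos": [0,0,0],"delta_rot": [0,0,0],"claw": 0.3},{"delta_pos": [0,0,0],"delta_rot": [0,0,0],"claw": 0.3},{"delta_pos": [0,0,0.1],"delta_rot": [0,0,0],"claw": 0.3},{"delta_pos": [0,0,0.13],"delta_rot": [0,0,0],"claw": 0.3},{"delta_pos": [0,0,0.07],"delta_rot": [0,0,0],"claw": 0.3}])

```text
time: 17.58
tcp_pos: [0.4846, -0.0369, 0.0982]
orientation: [-3.141, -0.001, 1.566]
force: [-1.0, -0.4, -2.9]
finger_gap: 0.0554
```

```bash
python3 - <<'E'
from h import *
go(.4848,-.0352,.0537)
E
```

```text
tcp [ 0.4846 -0.0369  0.0982] t 17.57 F [-1.  -0.4 -2.9] pos shares [0.007 0.001 0.178] rot [-0.001 -0.001 -0.008]
```

Emit:
jog_arm(increments=[{"delta_pos": [0,0,0],"delta_rot": [0,0,0],"claw": 0.3},{"delta_pos": [0.005,0.001,0.04],"delta_rot": [0,0,-0.005],"claw": 0.3},{"delta_pos": [0.002,0,0.05],"delta_rot": [0,0,0],"claw": 0.3},{"delta_pos": [0,0,0.03],"delta_rot": [0,0,0],"claw": 0.3},{"delta_pos": [0,0,0],"delta_rot": [0,0,0],"claw": 0.3}])

```text
time: 18.2
tcp_pos: [0.488, -0.0368, 0.066]
orientation: [3.14, 0.0, 1.568]
force: [-0.3, 0.2, -3.1]
finger_gap: 0.0553
```

```bash
python3 - <<'E'
from h import *
go(.4848,-.0352,.0537)
E
```

```text
tcp [ 0.488  -0.0368  0.066 ] t 18.2 F [-0.3  0.2 -3.1] pos shares [ 0.006 -0.013  0.049] rot [ 0.003  0.001 -0.005]
```

Emit:
jog_arm(increments=[{"delta_pos": [0,0,0],"delta_rot": [0,0,0],"claw": 0.3},{"delta_pos": [0.006,-0.012,0.015],"delta_rot": [0.003,0,0],"claw": 0.3},{"delta_pos": [0.002,-0.004,0.015],"delta_rot": [0,0,0],"claw": 0.3},{"delta_pos": [0,0,0],"delta_rot": [0,0,0],"claw": 0.3},{"delta_pos": [0,0,0],"delta_rot": [0,0,0],"claw": 0.3}])

```text
time: 18.82
tcp_pos: [0.4841, -0.0346, 0.0587]
orientation: [3.14, 0.001, 1.568]
force: [-0.0, -0.0, -3.2]
finger_gap: 0.0551
```

```bash
python3 - <<'E'
from h import *
go(.4848,-.0352,.0537)
E
```

```text
tcp [ 0.4841 -0.0346  0.0587] t 18.82 F [-0.  -0.  -3.2] pos shares [-0.002  0.003  0.02 ] rot [ 0.003  0.001 -0.005]
```

Emit:
jog_arm(increments=[{"delta_pos": [-0.002,0.003,0.008],"delta_rot": [0.003,0,0],"claw": 0.3},{"delta_pos": [0,0,0.008],"delta_rot": [0,0,0],"claw": 0.3},{"delta_pos": [0,0,0.006],"delta_rot": [0,0,0],"claw": 0.3},{"delta_pos": [0,0,0.005],"delta_rot": [0,0,0],"claw": 0.3},{"delta_pos": [0,0,0.004],"delta_rot": [0,0,0],"claw": 0.3}])

```text
time: 19.45
tcp_pos: [0.4853, -0.0353, 0.0536]
orientation: [3.14, 0.001, 1.568]
force: [-2.0, 0.5, 5.9]
finger_gap: 0.0553
```

The red section is seated at the same height with about 6 N. Releasing and rising.

Emit:
jog_arm(increments=[{"delta_pos": [0,0,0],"delta_rot": [0,0,0],"claw": 0.8},{"delta_pos": [0,0,0],"delta_rot": [0,0,0],"claw": 1},{"delta_pos": [0,0,0],"delta_rot": [0,0,0],"claw": 1},{"delta_pos": [0,0,0],"delta_rot": [0,0,0],"claw": 1},{"delta_pos": [0,0,-0.02],"delta_rot": [0,0,0],"claw": 1}])

```text
time: 20.08
tcp_pos: [0.4861, -0.0356, 0.059]
orientation: [3.138, 0.002, 1.568]
force: [0.1, 0.4, -0.3]
finger_gap: 0.0858
```

Emit:
jog_arm(increments=[{"delta_pos": [0,0,-0.1],"delta_rot": [0,0,0],"claw": 1},{"delta_pos": [0,0,-0.15],"delta_rot": [0,0,0],"claw": 1},{"delta_pos": [0,0,-0.15],"delta_rot": [0,0,0],"claw": 1},{"delta_pos": [0,0,-0.12],"delta_rot": [0,0,0],"claw": 1},{"delta_pos": [0,0,0],"delta_rot": [0,0,0],"claw": 1}])

```text
time: 20.7
tcp_pos: [0.4855, -0.0354, 0.1937]
orientation: [3.139, 0.002, 1.568]
force: [-0.1, 0.2, -0.1]
finger_gap: 0.0856
```

```bash
python3 - <<'E'
from h import *
c=snap('wrist','w8')
go(.6670,-.0625,.18)
print(find(c,'black',FT['black'],50,False).round(4),find(c,'blue',FT['blue'],60,False).round(4))
E
```

```text
tcp [ 0.4845 -0.0351  0.1925] t 20.75 F [ 0.4 -0.2 -0.1] pos shares [-0.108  0.73   0.05 ] rot [ 0.     0.002 -0.005]
[0.4941 0.1203 0.0007 0.0764] [0.4895 0.059  0.0784 0.0783]
```

Emit:
jog_arm(increments=[{"delta_pos": [-0.04,0.13,0],"delta_rot": [0,0,0],"claw": 1},{"delta_pos": [-0.04,0.21,0],"delta_rot": [0,0,0],"claw": 1},{"delta_pos": [-0.02,0.2,0],"delta_rot": [0,0,0],"claw": 1},{"delta_pos": [0,0.14,0],"delta_rot": [0,0,0],"claw": 1},{"delta_pos": [0,0.05,0],"delta_rot": [0,0,0],"claw": 1}])

```text
time: 21.38
tcp_pos: [0.665, -0.0597, 0.1819]
orientation: [-3.124, -0.004, 1.567]
force: [-1.1, 0.2, -0.6]
finger_gap: 0.0852
```

Emit:
jog_arm(increments=[{"delta_pos": [0,0,0],"delta_rot": [0,0,0],"claw": 1},{"delta_pos": [0,0,0],"delta_rot": [0,0,0],"claw": 1},{"delta_pos": [0,0,0.05],"delta_rot": [-0.02,0,0],"claw": 1},{"delta_pos": [0,0,0.07],"delta_rot": [0,0,0],"claw": 1},{"delta_pos": [0,0,0],"delta_rot": [0,0,0],"claw": 1}])

```text
time: 22.0
tcp_pos: [0.6593, -0.0586, 0.1456]
orientation: [-3.124, -0.007, 1.567]
force: [0.6, 0.8, -0.5]
finger_gap: 0.0854
```

```bash
python3 - <<'E'
from h import *
c=snap('wrist','w9')
print(proj(c,np.array(COL['black'])));f=find(c,'black',COL['black'],58);print(f.round(4))
go(f[0],f[1],.045)
E
```

```text
[296.83201114 248.43901612]
[ 0.6667 -0.0588  0.0599]
tcp [ 0.6601 -0.0588  0.1465] t 22.05 F [-0.1 -0.5  0.8] pos shares [-0.002  0.033  0.406] rot [-0.031 -0.012 -0.007]
```

View pics/w9.png

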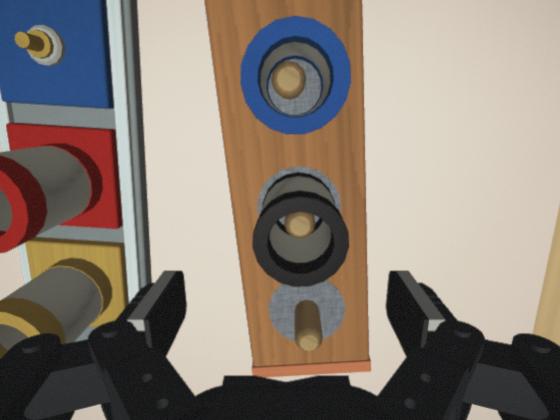

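The wrist view shows the black rim centred at (300,239), the blue rim at (296,75), and the red and brass sections standing on their feet.

```bash
python3 - <<'E'
from h import *
c=snap('wrist','w9b')
for r in (50,55,62):
  print(find(c,'black',(.6667,-.06,.1),r).round(4))
print(onz(c,300.5,239,.1).round(4), find(c,'blue',(.6636,.032,.1),65).round(4),find(c,'blue',FT['blue'],62,False).round(4))
E
```

```text
[ 0.6669 -0.0589  0.0599]
[ 0.6674 -0.0588  0.06  ]
[ 0.6674 -0.0588  0.06  ]
[ 0.6685 -0.0586  0.1   ] [0.6641 0.0308 0.0566] [0.4911 0.0547 0.0704 0.0819]
```

Emit:
jog_arm(increments=[{"delta_pos": [-0.002,0.03,0],"delta_rot": [-0.03,-0.012,-0.005],"claw": 1},{"delta_pos": [0,0.004,0],"delta_rot": [-0.003,0,0],"claw": 1},{"delta_pos": [0,0,0],"delta_rot": [0,0,0],"claw": 1},{"delta_pos": [0,0,0],"delta_rot": [0,0,0],"claw": 1},{"delta_pos": [0,0,0],"delta_rot": [0,0,0],"claw": 1}])

```text
time: 22.72
tcp_pos: [0.6715, -0.0598, 0.1494]
orientation: [3.133, 0.002, 1.57]
force: [-0.2, 0.2, -0.3]
finger_gap: 0.0854
```

```bash
python3 - <<'E'
from h import *
c=snap('wrist','w10')
for r in (50,55,60):
  f=find(c,'black',(.6667,-.06,.1),r);print(f.round(4))
go(f[0],f[1],.045)
E
```

```text
[ 0.6672 -0.0588  0.06  ]
[ 0.6672 -0.0588  0.06  ]
[ 0.6672 -0.0588  0.06  ]
tcp [ 0.6715 -0.0599  0.1493] t 22.77 F [ 0.1  1.  -0.3] pos shares [ 0.005 -0.021  0.417] rot [ 0.016  0.004 -0.002]
```

Emit:
jog_arm(increments=[{"delta_pos": [0.004,-0.017,0.06],"delta_rot": [0.013,0.003,0],"claw": 1},{"delta_pos": [0,0,0.12],"delta_rot": [0,0,0],"claw": 1},{"delta_pos": [0,0,0.12],"delta_rot": [0,0,0],"claw": 1},{"delta_pos": [0,0,0.07],"delta_rot": [0,0,0],"claw": 1},{"delta_pos": [0,0,0],"delta_rot": [0,0,0],"claw": 1}])

```text
time: 23.4
tcp_pos: [0.6655, -0.0585, 0.0513]
orientation: [-3.139, -0.0, 1.57]
force: [0.1, -0.7, -0.4]
finger_gap: 0.0852
```

```bash
python3 - <<'E'
from h import *
go(.6672,-.059,.046)
E
```

```text
tcp [ 0.6655 -0.0585  0.0513] t 23.4 F [ 0.1 -0.7 -0.4] pos shares [-0.002  0.007  0.021] rot [-0.004 -0.    -0.002]
```

Emit:
jog_arm(increments=[{"delta_pos": [-0.002,0.006,0.026],"delta_rot": [-0.003,0,0],"claw": 1},{"delta_pos": [0,0,0],"delta_rot": [0,0,0],"claw": 1},{"delta_pos": [0,0,0],"delta_rot": [0,0,0],"claw": 0.65},{"delta_pos": [0,0,0],"delta_rot": [0,0,0],"claw": 0.5},{"delta_pos": [0,0,0],"delta_rot": [0,0,0],"claw": 0.3}])

```text
time: 24.02
tcp_pos: [0.6684, -0.0595, 0.0476]
orientation: [3.138, 0.001, 1.57]
force: [-0.5, 0.1, -3.0]
finger_gap: 0.0543
```

Emit:
jog_arm(increments=[{"delta_pos": [0,0,-0.05],"delta_rot": [0,0,0],"claw": 0.3},{"delta_pos": [0,0,-0.12],"delta_rot": [0,0,0],"claw": 0.3},{"delta_pos": [0,0,-0.16],"delta_rot": [0,0,0],"claw": 0.3},{"delta_pos": [0,0,-0.16],"delta_rot": [0,0,0],"claw": 0.3},{"delta_pos": [0,0,-0.03],"delta_rot": [0,0,0],"claw": 0.3}])

```text
time: 24.65
tcp_pos: [0.6662, -0.0587, 0.18]
orientation: [-3.139, -0.001, 1.57]
force: [0.3, 0.0, -4.0]
finger_gap: 0.054
```

```bash
python3 - <<'E'
from h import *
go(.498,.154,.18)
E
```

```text
tcp [ 0.6662 -0.0587  0.18  ] t 24.65 F [ 0.3  0.  -4. ] pos shares [ 0.85  -0.673  0.002] rot [-0.004 -0.002 -0.002]
```

Emit:
jog_arm(increments=[{"delta_pos": [0.14,0,0],"delta_rot": [0,0,0],"claw": 0.3},{"delta_pos": [0.22,0,0],"delta_rot": [0,0,0],"claw": 0.3},{"delta_pos": [0.22,0,0],"delta_rot": [0,0,0],"claw": 0.3},{"delta_pos": [0.18,0,0],"delta_rot": [0,0,0],"claw": 0.3},{"delta_pos": [0.07,0,0],"delta_rot": [0,0,0],"claw": 0.3}])

```text
time: 25.28
tcp_pos: [0.6632, 0.1516, 0.1738]
orientation: [-3.13, -0.0, 1.564]
force: [-0.5, -1.4, -4.0]
finger_gap: 0.0542
```

Emit:
jog_arm(increments=[{"delta_pos": [0,0,0],"delta_rot": [0,0,0],"claw": 0.3},{"delta_pos": [0,0,0],"delta_rot": [0,0,0],"claw": 0.3},{"delta_pos": [0,0,0],"delta_rot": [0,0,0],"claw": 0.3},{"delta_pos": [0,0,0],"delta_rot": [0,0,0],"claw": 0.3},{"delta_pos": [0,0,0],"delta_rot": [0,0,0],"claw": 0.3}])

```text
time: 25.9
tcp_pos: [0.6624, 0.1471, 0.1714]
orientation: [-3.126, 0.003, 1.561]
force: [-0.1, 1.2, -3.5]
finger_gap: 0.0541
```

```bash
python3 - <<'E'
from h import *
c=snap('wrist','w11')
for k in('black','blue'):print(k,proj(c,np.array(FT[k])).round(),find(c,k,FT[k],62,False).round(4))
go(.498,.154,.18);print(robot.observe()['finger_gap'],robot.observe()['torque'])
E
```

```text
black [ 96. 191.] [0.4983 0.1545 0.0794 0.081 ]
blue [107. 288.] [0.4915 0.0609 0.0813 0.0804]
tcp [0.6625 0.1471 0.1714] t 25.95 F [ 0.2  0.5 -4.3] pos shares [ 0.021 -0.658 -0.024] rot [-0.03   0.005 -0.018]
0.05413029669275161 [-0.01763267 -0.05038128  0.00557159]
```

View pics/w11.png

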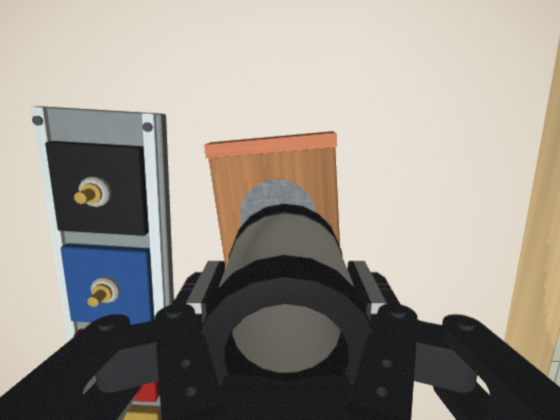

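The black section is held upright at (286,310), and its foot is at (95,190), measuring (.498,.1545). I'll move over the foot.

Emit:
jog_arm(increments=[{"delta_pos": [0.02,-0.12,-0.02],"delta_rot": [-0.028,0.004,-0.017],"claw": 0.3},{"delta_pos": [0.003,-0.18,0],"delta_rot": [0,0,0],"claw": 0.3},{"delta_pos": [0,-0.18,0],"delta_rot": [0,0,0],"claw": 0.3},{"delta_pos": [0,-0.12,0],"delta_rot": [0,0,0],"claw": 0.3},{"delta_pos": [0,-0.05,0],"delta_rot": [0,0,0],"claw": 0.3}])

```text
time: 26.58
tcp_pos: [0.4984, 0.1521, 0.1778]
orientation: [3.136, 0.0, 1.568]
force: [0.7, 0.1, -3.3]
finger_gap: 0.0543
```

Emit:
jog_arm(increments=[{"delta_pos": [0,0,0],"delta_rot": [0,0,0],"claw": 0.3},{"delta_pos": [0,0,0],"delta_rot": [0,0,0],"claw": 0.3},{"delta_pos": [0,0,0.1],"delta_rot": [0,0,0],"claw": 0.3},{"delta_pos": [0,0,0.12],"delta_rot": [0,0,0],"claw": 0.3},{"delta_pos": [0,0,0.07],"delta_rot": [0,0,0],"claw": 0.3}])

```text
time: 27.2
tcp_pos: [0.5106, 0.1521, 0.1066]
orientation: [3.118, -0.001, 1.567]
force: [0.5, 0.9, -3.9]
finger_gap: 0.0543
```

```bash
python3 - <<'E'
from h import *
go(.4982,.1543,.0545)
E
```

```text
tcp [0.5106 0.1521 0.1066] t 27.2 F [ 0.5  0.9 -3.9] pos shares [ 0.008 -0.055  0.207] rot [ 0.046 -0.002 -0.008]
```

Emit:
jog_arm(increments=[{"delta_pos": [0,0,0],"delta_rot": [0,0,0],"claw": 0.3},{"delta_pos": [0.007,-0.05,0],"delta_rot": [0.042,-0.002,-0.006],"claw": 0.3},{"delta_pos": [0.002,-0.008,0],"delta_rot": [0.006,0,0],"claw": 0.3},{"delta_pos": [0,0,0],"delta_rot": [0,0,0],"claw": 0.3},{"delta_pos": [0,0,0],"delta_rot": [0,0,0],"claw": 0.3}])

```text
time: 27.82
tcp_pos: [0.4991, 0.1546, 0.1073]
orientation: [3.14, -0.0, 1.569]
force: [-0.2, 0.4, -4.0]
finger_gap: 0.0545
```

```bash
python3 - <<'E'
from h import *
go(.4982,.1543,.0545)
E
```

```text
tcp [0.4991 0.1546 0.1073] t 27.82 F [-0.2  0.4 -4. ] pos shares [-0.001 -0.004  0.211] rot [ 0.003 -0.001 -0.003]
```

Emit:
jog_arm(increments=[{"delta_pos": [0,-0.003,0.05],"delta_rot": [0.003,0,0],"claw": 0.3},{"delta_pos": [0,0,0.06],"delta_rot": [0,0,0],"claw": 0.3},{"delta_pos": [0,0,0.04],"delta_rot": [0,0,0],"claw": 0.3},{"delta_pos": [0,0,0.01],"delta_rot": [0,0,0],"claw": 0.3},{"delta_pos": [0,0,0],"delta_rot": [0,0,0],"claw": 0.3}])

```text
time: 28.45
tcp_pos: [0.4983, 0.1545, 0.0638]
orientation: [-3.141, -0.0, 1.569]
force: [-0.4, -1.4, -3.0]
finger_gap: 0.0544
```

```bash
python3 - <<'E'
from h import *
go(.4982,.1543,.0545)
E
```

```text
tcp [0.4983 0.1545 0.0638] t 28.45 F [-0.4 -1.4 -3. ] pos shares [-0.001 -0.     0.037] rot [-0.002 -0.001 -0.003]
```

Emit:
jog_arm(increments=[{"delta_pos": [0,0,0],"delta_rot": [0,0,0],"claw": 0.3},{"delta_pos": [0,0,0.012],"delta_rot": [0,0,0],"claw": 0.3},{"delta_pos": [0,0,0.012],"delta_rot": [0,0,0],"claw": 0.3},{"delta_pos": [0,0,0],"delta_rot": [0,0,0],"claw": 0.3},{"delta_pos": [0,0,0],"delta_rot": [0,0,0],"claw": 0.3}])

```text
time: 29.08
tcp_pos: [0.4991, 0.1546, 0.0583]
orientation: [3.14, -0.0, 1.569]
force: [-0.6, 0.3, -4.4]
finger_gap: 0.0545
```

```bash
python3 - <<'E'
from h import *
go(.4982,.1543,.0545)
E
```

```text
tcp [0.4991 0.1546 0.0583] t 29.07 F [-0.6  0.3 -4.4] pos shares [-0.001 -0.004  0.015] rot [ 0.003 -0.001 -0.003]
```

Emit:
jog_arm(increments=[{"delta_pos": [0,-0.003,0.008],"delta_rot": [0.002,0,0],"claw": 0.3},{"delta_pos": [0,0,0.006],"delta_rot": [0,0,0],"claw": 0.3},{"delta_pos": [0,0,0.005],"delta_rot": [0,0,0],"claw": 0.3},{"delta_pos": [0,0,0.004],"delta_rot": [0,0,0],"claw": 0.3},{"delta_pos": [0,0,0.004],"delta_rot": [0,0,0],"claw": 0.3}])

```text
time: 29.7
tcp_pos: [0.4985, 0.1547, 0.0544]
orientation: [3.14, -0.0, 1.57]
force: [-1.9, -0.6, 5.8]
finger_gap: 0.0545
```

The black section is seated at the expected height with about 6 N. Releasing and rising.

Emit:
jog_arm(increments=[{"delta_pos": [0,0,0],"delta_rot": [0,0,0],"claw": 0.8},{"delta_pos": [0,0,0],"delta_rot": [0,0,0],"claw": 1},{"delta_pos": [0,0,0],"delta_rot": [0,0,0],"claw": 1},{"delta_pos": [0,0,0],"delta_rot": [0,0,0],"claw": 1},{"delta_pos": [0,0,-0.02],"delta_rot": [0,0,0],"claw": 1}])

```text
time: 30.32
tcp_pos: [0.4996, 0.1548, 0.0601]
orientation: [3.137, -0.001, 1.57]
force: [0.2, 0.2, 0.1]
finger_gap: 0.0852
```

Emit:
jog_arm(increments=[{"delta_pos": [0,0,-0.1],"delta_rot": [0,0,0],"claw": 1},{"delta_pos": [0,0,-0.15],"delta_rot": [0,0,0],"claw": 1},{"delta_pos": [0,0,-0.15],"delta_rot": [0,0,0],"claw": 1},{"delta_pos": [0,0,-0.12],"delta_rot": [0,0,0],"claw": 1},{"delta_pos": [0,0,0],"delta_rot": [0,0,0],"claw": 1}])

```text
time: 30.95
tcp_pos: [0.499, 0.1547, 0.1948]
orientation: [3.137, -0.001, 1.57]
force: [0.2, -0.1, -1.1]
finger_gap: 0.0853
```

```bash
python3 - <<'E'
from h import *
go(.6641,.0315,.18)
E
```

```text
tcp [0.499  0.1547 0.1948] t 30.95 F [ 0.2 -0.1 -1.1] pos shares [-0.492  0.661  0.062] rot [ 0.008 -0.001 -0.002]
```

Emit:
jog_arm(increments=[{"delta_pos": [-0.08,0.12,0],"delta_rot": [0,0,0],"claw": 1},{"delta_pos": [-0.14,0.18,0],"delta_rot": [0,0,0],"claw": 1},{"delta_pos": [-0.14,0.18,0],"delta_rot": [0,0,0],"claw": 1},{"delta_pos": [-0.1,0.13,0],"delta_rot": [0,0,0],"claw": 1},{"delta_pos": [-0.04,0.05,0],"delta_rot": [0,0,0],"claw": 1}])

```text
time: 31.58
tcp_pos: [0.6627, 0.0278, 0.189]
orientation: [-3.134, -0.002, 1.573]
force: [-0.8, 0.4, -0.1]
finger_gap: 0.0856
```

Emit:
jog_arm(increments=[{"delta_pos": [0,0,0],"delta_rot": [0,0,0],"claw": 1},{"delta_pos": [0,0,0],"delta_rot": [0,0,0],"claw": 1},{"delta_pos": [0,0,0.05],"delta_rot": [-0.02,0,0],"claw": 1},{"delta_pos": [0,0,0.07],"delta_rot": [0,0,0],"claw": 1},{"delta_pos": [0,0,0],"delta_rot": [0,0,0],"claw": 1}])

```text
time: 32.2
tcp_pos: [0.6561, 0.0327, 0.1558]
orientation: [-3.136, -0.005, 1.576]
force: [0.1, -0.1, 0.2]
finger_gap: 0.0857
```

```bash
python3 - <<'E'
from h import *
c=snap('wrist','w12')
f=find(c,'blue',COL['blue'],60);print(f.round(4))
go(f[0],f[1],.045)
E
```

```text
[0.6638 0.0322 0.0592]
tcp [0.6569 0.0326 0.1568] t 32.25 F [-0.2  0.2  0.5] pos shares [-0.004  0.029  0.447] rot [-0.008 -0.009  0.011]
```

Emit:
jog_arm(increments=[{"delta_pos": [-0.001,0.027,0.04],"delta_rot": [-0.008,-0.009,0.01],"claw": 1},{"delta_pos": [0,0.002,0.02],"delta_rot": [0,0,0],"claw": 1},{"delta_pos": [0,0,0],"delta_rot": [0,0,0],"claw": 1},{"delta_pos": [0,0,0],"delta_rot": [0,0,0],"claw": 1},{"delta_pos": [0,0,0],"delta_rot": [0,0,0],"claw": 1}])

```text
time: 32.88
tcp_pos: [0.6658, 0.0326, 0.1419]
orientation: [3.138, 0.001, 1.571]
force: [-0.3, -0.3, -0.3]
finger_gap: 0.086
```

```bash
python3 - <<'E'
from h import *
c=snap('wrist','w13')
f=find(c,'blue',COL['blue'],60);print(f.round(4))
go(f[0],f[1],.045)
E
```

```text
[0.6638 0.0324 0.0597]
tcp [0.6658 0.0326 0.142 ] t 32.92 F [-0.1 -0.5  1. ] pos shares [-0.    -0.009  0.388] rot [0.006 0.002 0.001]
```

Emit:
jog_arm(increments=[{"delta_pos": [0,-0.006,0.06],"delta_rot": [0.004,0.001,0],"claw": 1},{"delta_pos": [0,0,0.11],"delta_rot": [0,0,0],"claw": 1},{"delta_pos": [0,0,0.11],"delta_rot": [0,0,0],"claw": 1},{"delta_pos": [0,0,0.06],"delta_rot": [0,0,0],"claw": 1},{"delta_pos": [0,0,0],"delta_rot": [0,0,0],"claw": 1}])

```text
time: 33.55
tcp_pos: [0.6637, 0.0324, 0.0526]
orientation: [3.141, 0.0, 1.571]
force: [-0.3, 0.1, -0.5]
finger_gap: 0.0851
```

```bash
python3 - <<'E'
from h import *
go(.6638,.0324,.046)
E
```

```text
tcp [0.6637 0.0324 0.0526] t 33.55 F [-0.3  0.1 -0.5] pos shares [0.    0.    0.026] rot [ 0.001  0.    -0.   ]
```

Emit:
jog_arm(increments=[{"delta_pos": [0,0,0.031],"delta_rot": [0,0,0],"claw": 1},{"delta_pos": [0,0,0],"delta_rot": [0,0,0],"claw": 1},{"delta_pos": [0,0,0],"delta_rot": [0,0,0],"claw": 0.65},{"delta_pos": [0,0,0],"delta_rot": [0,0,0],"claw": 0.5},{"delta_pos": [0,0,0],"delta_rot": [0,0,0],"claw": 0.3}])

```text
time: 34.17
tcp_pos: [0.6652, 0.0322, 0.0474]
orientation: [3.137, 0.001, 1.571]
force: [0.4, -0.4, -2.4]
finger_gap: 0.0553
```

Emit:
jog_arm(increments=[{"delta_pos": [0,0,-0.05],"delta_rot": [0,0,0],"claw": 0.3},{"delta_pos": [0,0,-0.12],"delta_rot": [0,0,0],"claw": 0.3},{"delta_pos": [0,0,-0.16],"delta_rot": [0,0,0],"claw": 0.3},{"delta_pos": [0,0,-0.16],"delta_rot": [0,0,0],"claw": 0.3},{"delta_pos": [0,0,-0.03],"delta_rot": [0,0,0],"claw": 0.3}])

```text
time: 34.8
tcp_pos: [0.663, 0.0326, 0.1802]
orientation: [-3.141, 0.0, 1.571]
force: [0.5, -0.1, -3.2]
finger_gap: 0.0555
```

```bash
python3 - <<'E'
from h import *
c=snap('wrist','w14');print(find(c,'blue',FT['blue'],58,False).round(4))
go(.4913,.0604,.18)
E
```

```text
[0.4914 0.0594 0.0786 0.0809]
tcp [0.6623 0.0327 0.1794] t 34.85 F [-0.5  0.3 -2.4] pos shares [ 0.111 -0.684 -0.   ] rot [-0.005 -0.     0.   ]
```

Emit:
jog_arm(increments=[{"delta_pos": [0.04,-0.12,0],"delta_rot": [0,0,0],"claw": 0.3},{"delta_pos": [0.04,-0.18,0],"delta_rot": [0,0,0],"claw": 0.3},{"delta_pos": [0.03,-0.19,0],"delta_rot": [0,0,0],"claw": 0.3},{"delta_pos": [0,-0.13,0],"delta_rot": [0,0,0],"claw": 0.3},{"delta_pos": [0,-0.06,0],"delta_rot": [0,0,0],"claw": 0.3}])

```text
time: 35.48
tcp_pos: [0.4817, 0.0613, 0.172]
orientation: [-3.124, -0.002, 1.57]
force: [0.0, -1.1, -3.8]
finger_gap: 0.0552
```

Emit:
jog_arm(increments=[{"delta_pos": [0,0,0],"delta_rot": [0,0,0],"claw": 0.3},{"delta_pos": [0,0,0],"delta_rot": [0,0,0],"claw": 0.3},{"delta_pos": [0,0,0.05],"delta_rot": [0,0,0],"claw": 0.3},{"delta_pos": [0,0,0.05],"delta_rot": [0,0,0],"claw": 0.3},{"delta_pos": [0,0,0],"delta_rot": [0,0,0],"claw": 0.3}])

```text
time: 36.1
tcp_pos: [0.4811, 0.0612, 0.1424]
orientation: [-3.12, -0.002, 1.57]
force: [-1.0, -0.5, -3.4]
finger_gap: 0.0553
```

```bash
python3 - <<'E'
from h import *
go(.4913,.0602,.0544)
E
```

```text
tcp [0.4811 0.0612 0.1424] t 36.1 F [-1.  -0.5 -3.4] pos shares [-0.005  0.048  0.351] rot [-0.041 -0.004 -0.002]
```

Emit:
jog_arm(increments=[{"delta_pos": [-0.004,0.043,0],"delta_rot": [-0.037,-0.004,0],"claw": 0.3},{"delta_pos": [0,0.004,0],"delta_rot": [-0.004,0,0],"claw": 0.3},{"delta_pos": [0,0,0],"delta_rot": [0,0,0],"claw": 0.3},{"delta_pos": [0,0,0],"delta_rot": [0,0,0],"claw": 0.3},{"delta_pos": [0,0,0],"delta_rot": [0,0,0],"claw": 0.3}])

```text
time: 36.72
tcp_pos: [0.4947, 0.06, 0.1425]
orientation: [3.138, 0.0, 1.57]
force: [-0.0, -0.0, -3.0]
finger_gap: 0.0553
```

```bash
python3 - <<'E'
from h import *
go(.4913,.0602,.0544)
E
```

```text
tcp [0.4947 0.06   0.1425] t 36.73 F [-0. -0. -3.] pos shares [ 0.001 -0.015  0.353] rot [ 0.006  0.    -0.002]
```

Emit:
jog_arm(increments=[{"delta_pos": [0,-0.01,0.06],"delta_rot": [0.004,0,0],"claw": 0.3},{"delta_pos": [0,0,0.09],"delta_rot": [0,0,0],"claw": 0.3},{"delta_pos": [0,0,0.09],"delta_rot": [0,0,0],"claw": 0.3},{"delta_pos": [0,0,0.05],"delta_rot": [0,0,0],"claw": 0.3},{"delta_pos": [0,0,0],"delta_rot": [0,0,0],"claw": 0.3}])

```text
time: 37.35
tcp_pos: [0.4941, 0.0599, 0.0696]
orientation: [3.136, 0.001, 1.57]
force: [0.1, -0.3, -3.5]
finger_gap: 0.0553
```

```bash
python3 - <<'E'
from h import *
go(.4913,.0602,.0544)
E
```

```text
tcp [0.4941 0.0599 0.0696] t 37.35 F [ 0.1 -0.3 -3.5] pos shares [ 0.001 -0.011  0.061] rot [ 0.011  0.001 -0.002]
```

Emit:
jog_arm(increments=[{"delta_pos": [0,0,0],"delta_rot": [0,0,0],"claw": 0.3},{"delta_pos": [0.001,-0.012,0.02],"delta_rot": [0.01,0,0],"claw": 0.3},{"delta_pos": [0,-0.003,0.022],"delta_rot": [0.003,0,0],"claw": 0.3},{"delta_pos": [0,0,0],"delta_rot": [0,0,0],"claw": 0.3},{"delta_pos": [0,0,0],"delta_rot": [0,0,0],"claw": 0.3}])

```text
time: 37.98
tcp_pos: [0.4917, 0.0601, 0.0604]
orientation: [3.139, 0.001, 1.57]
force: [-0.4, -0.1, -2.6]
finger_gap: 0.0557
```

```bash
python3 - <<'E'
from h import *
go(.4913,.0602,.0544)
E
```

```text
tcp [0.4917 0.0601 0.0604] t 37.98 F [-0.4 -0.1 -2.6] pos shares [ 0.001 -0.002  0.024] rot [ 0.005  0.002 -0.002]
```

Emit:
jog_arm(increments=[{"delta_pos": [0,-0.002,0.009],"delta_rot": [0.004,0,0],"claw": 0.3},{"delta_pos": [0,0,0.008],"delta_rot": [0,0,0],"claw": 0.3},{"delta_pos": [0,0,0.006],"delta_rot": [0,0,0],"claw": 0.3},{"delta_pos": [0,0,0.005],"delta_rot": [0,0,0],"claw": 0.3},{"delta_pos": [0,0,0.004],"delta_rot": [0,0,0],"claw": 0.3}])

```text
time: 38.6
tcp_pos: [0.4915, 0.06, 0.0541]
orientation: [3.14, 0.001, 1.57]
force: [-2.8, -0.2, 9.6]
finger_gap: 0.0556
```

Seated. Releasing and rising.

Emit:
jog_arm(increments=[{"delta_pos": [0,0,0],"delta_rot": [0,0,0],"claw": 0.8},{"delta_pos": [0,0,0],"delta_rot": [0,0,0],"claw": 1},{"delta_pos": [0,0,0],"delta_rot": [0,0,0],"claw": 1},{"delta_pos": [0,0,0],"delta_rot": [0,0,0],"claw": 1},{"delta_pos": [0,0,-0.02],"delta_rot": [0,0,0],"claw": 1}])

```text
time: 39.22
tcp_pos: [0.4923, 0.0599, 0.0596]
orientation: [3.138, 0.002, 1.57]
force: [-0.3, -0.7, -0.3]
finger_gap: 0.085
```

Emit:
jog_arm(increments=[{"delta_pos": [0,0,-0.1],"delta_rot": [0,0,0],"claw": 1},{"delta_pos": [0,0,-0.15],"delta_rot": [0,0,0],"claw": 1},{"delta_pos": [0,0,-0.15],"delta_rot": [0,0,0],"claw": 1},{"delta_pos": [0,0,-0.15],"delta_rot": [0,0,0],"claw": 1},{"delta_pos": [0,0,-0.05],"delta_rot": [0,0,0],"claw": 1}])

```text
time: 39.85
tcp_pos: [0.4909, 0.0602, 0.2138]
orientation: [3.141, 0.001, 1.57]
force: [0.2, -0.4, 0.0]
finger_gap: 0.085
```

Emit:
jog_arm(increments=[{"delta_pos": [0,0.2,-0.1],"delta_rot": [0,0,0],"claw": 1},{"delta_pos": [0,0.2,-0.1],"delta_rot": [0,0,0],"claw": 1},{"delta_pos": [0,0.2,0],"delta_rot": [0,0,0],"claw": 1},{"delta_pos": [0,0.1,0],"delta_rot": [0,0,0],"claw": 1},{"delta_pos": [0,0,0],"delta_rot": [0,0,0],"claw": 1}])

```text
time: 40.48
tcp_pos: [0.6648, 0.0606, 0.2595]
orientation: [-3.13, 0.0, 1.57]
force: [0.0, 0.4, 0.4]
finger_gap: 0.0852
```

```bash
python3 - <<'E'
from h import *
for n in('side','top'):
    c=snap(n,n+'9')
    for k,(x,y) in dict(brass=(.4784,-.1297),red=(.4848,-.0352),blue=(.4913,.0604),black=(.4982,.1545)).items():
        try: print(n,k,proj(c,np.array([x,y,.107])).round(),find(c,k,(x,y,.107),17 if n=='top' else 20).round(4))
        except Exception as e: print(k,e)
s=cv2.imread('pics/side9.png')[120:330,190:390];t=cv2.imread('pics/top9.png')[150:310,170:400]
cv2.imwrite('pics/s9.png',cv2.resize(s,None,fx=2.8,fy=2.8,interpolation=3));cv2.imwrite('pics/t9.png',cv2.resize(t,None,fx=3.4,fy=3.4,interpolation=3))
E
```

```text
side brass [331. 158.] [ 0.4786 -0.1268  0.07  ]
side red [324. 189.] [ 0.4857 -0.0391  0.0584]
side blue [315. 223.] [0.4922 0.0611 0.0647]
side black [305. 262.] [0.489  0.1601 0.0823]
top brass [333. 261.] [ 0.4743 -0.1218  0.0882]
top red [291. 250.] [ 0.4762 -0.0339  0.0884]
top blue [249. 239.] [0.4828 0.0585 0.0846]
top black [208. 229.] [0.5032 0.1442 0.0865]
```

View pics/s9.png

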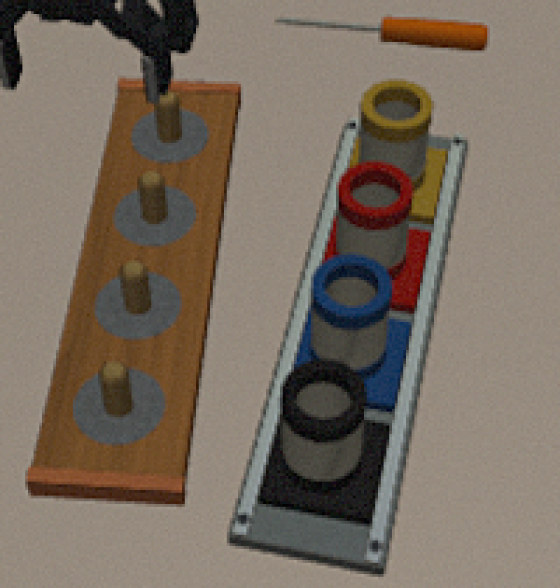

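View pics/t9.png

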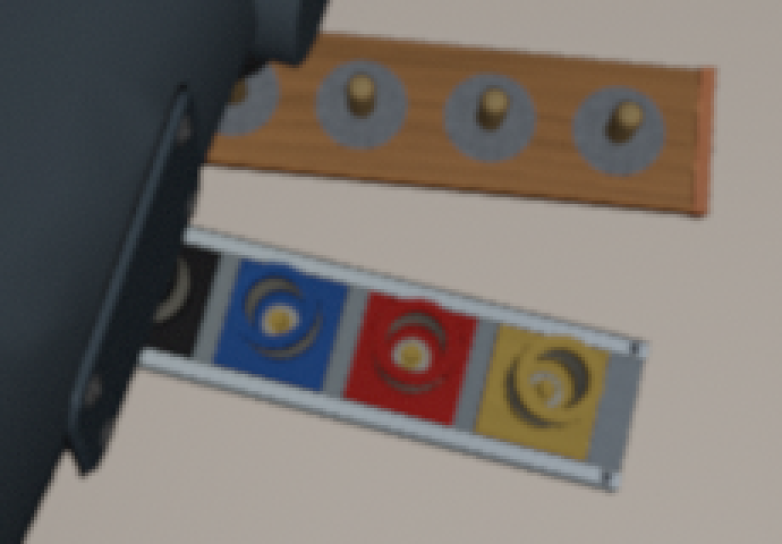

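The side crop puts the rims at full-frame pixels (332,160), (324,190), (315,224) and (305,263). The rims of centred, seated sections would be at (331,158), (324,189), (315,223) and (305,262), so they agree to 1–2 px. The top view shows the bosses centred in the bores of the three sections it can see. The arm is clear, so I'll hand in.

```bash
python3 -c "
from h import *
s=robot.observe();print(s['time'],s['force'],abs(s['dq']).max());print(robot.finish_job())"
```

```text
40.575 [-0.09326842 -0.16112005  0.64460091] 0.02281486753573728
the job is handed in; nothing more can be done
None
```

I moved all four column sections from the peg rack to their matching feet and handed the job in at 40.6 s (limit 102 s). The arm was raised clear of everything, with about 0.6 N on the wrist.

- **Setting down:** each section went down in small steps until the wrist showed light contact, about 6 N for brass, red and black and 9.6 N for blue. Each stopped at the height expected for standing on its foot, and I then let go.
- **Last checks:** in the side view, every rim was within 1–2 px (about 2 mm) of where a centred, seated section should be. The pegs were empty and the screwdriver was in place.
- **Not confirmed:**
    - In the final top view the arm hid the black section, so it was checked only from the side.
    - The automatic rim fit in those two final views ran the rims into the plates of the same colour, so I read the rim positions from the image by eye.
    - The finial was outside both final close-up crops; the arm never went near it while working.
- **Odd reading:** the black section measured about 1 mm narrower in the grip than the others, but it was held upright and seated normally.

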